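# Load the roller into its test stand and lock it

### The arm

A 6-joint arm with a two-finger parallel gripper is mounted at the origin on the work surface. World frame = base frame: x ahead of the robot, y to its left, z up, the work surface at z = 0. Lengths are in m, angles in rad, forces in N, time in s.
With the tool pointing down it reaches from about 0.325 to 0.925 m from the base axis. Payload 3.1 kg.
Tool frame: the origin (TCP) lies midway between the tips of the shut fingers; the grasp point (between the pads) lies 19 mm behind it (robot.hold_point_z is the distance from the TCP to the grasp point, in m); z points along the fingers, x is the direction in which the jaws open and shut, and the axes are right-handed (so a half turn about z gives the same grasp; the last joint's range is limited). The gripper opens to 85 mm and grips with 20 to 120 N. Pads are 22 mm wide; open, the fingers measure 114 mm over their backs; the gripper's body (76 mm by 85 mm) begins 54 mm behind the grasp point. The pads swing forward as they close: fully open they stand 13 mm farther back than shut.
Start: joints at [1.158, 0.217, 1.613, -0, 1.311, -0.112], TCP at [0.185, 0.597, 0.231] pointing down, gripper open.
Joint ranges: [-2.75, 2.75], [-0.78, 2.1], [0.31, 2.55], [-1.13, 4.27], [0.13, 2.63], [-2.58, 2.58]. Speed limits (rad/s): [2.79, 2.79, 3.14, 3.14, 3.14, 3.14].

### API

Orientations are given as a rotation vector (axis times angle).
In Python, from rig import robot, vision, ticket, boxes_of, regions_of, tip_of gives the robot as it stands.
- The arm moves only by the tool play_rows, never from a script. Its argument "moves" is a list that holds one entry, the list of rows, each a list of 5 numbers: the gripper's target within -1 to 1 (shut at 1, half-way at 0, fully open at -1), then the shift along the tool's x, y, z each as a share of 20 mm, from -1 to 1, then the turn about the tool's z as a share of 0.15 rad, from -1 to 1. In form: [[[claw, dx, dy, dz, turn], ...]]. A call has 1 to 10 rows; each row shifts and turns the commanded pose from where the row before left it, along the tool's axes as they then stand; what a row does not reach is not made up. A row lasts 1/8 s, in which the tool goes at most 62.5 mm and 10.7 degrees, less where a joint would pass 70% of its speed; a pose out of reach is approached as far as the arm can. A call with a number of a shift or a turn outside -1 to 1 is refused whole. A call with a gripper value outside its range is refused whole. The fingers move at their own pace and stop on an object; "force" is the grip in N (left out, the last holds). Time passes only in rows, so rows that do not move let the fingers close. It gives the time, the measured TCP pose, the force and the opening at its end, in the units of the state.
- robot.observe(): the state, without advancing time (a new reading comes with each control period).
- vision.capture(name): name is "scene" or "top"; returns a dict with "pixels" (384x512x3 uint8, red, green, blue), "range_z" (384x512 float32, m along the optical axis (not along the pixel's ray), 0 where there is no reading), "fx", "fy", "cx", "cy" (pixels), "R" (3x3) and "t" (3): a world point X has camera coordinates R X + t. Camera axes: x right, y down, z forward; pixel columns grow to the right and rows downward; lengths in m; the calibration is good to about 2 mm. A picture is of the moment at which its call begins.
- ticket.finish_job(): hands the job in, once; it reports no verdict.
Trained networks look in the newest picture that a camera, given by its name, has taken for a name from the list of things; names that differ only in an ending like _2 or _b are one class to them, and where a whole thing is asked for, a point or a joint stands for the part that bears it (a point fixed in the world has none). Each returns a list of dicts, best first, with "confidence" (0 to 1); they miss things now and then, are a little off and sometimes report something else, mostly with a low value. They report only what shows in the picture. A call takes as long as a camera call. They do not tell look-alikes from the thing itself.
- boxes_of(label, camera): "centre" ([x, y, z] in m, in world coordinates, good to about 4 mm: the middle of the surface that is visible of it).
- regions_of(label, camera): "region" (384x512 bool, what is visible of it).
- tip_of(label, camera): "centre" ([x, y, z] in m, in world coordinates, good to about 4 mm: a listed point, or the origin of a listed thing).
The state is a dict: "clock": time; "q": joint angles; "joint_vel": joint speeds; "effort": joint torques, N m; "eef_pos": TCP position; "orientation": TCP orientation; "ft_force": force on the tool from outside, world axes, zero at the start; "torque": the same for the moment, N m; "grip_width": finger opening in m.
Only numpy, scipy, OpenCV 4.12 (cv2) and the standard library are available. Lean on these libraries where they do the work, as an engineer would, in place of code of your own. Each camera call takes 0.05 s, during which the arm holds its last target. There are 200 camera calls.

### The job

Push the steel roller with your fingertips from the foot of the ramp, slowly and steadily and without letting it roll back, up over the crest until it rests in its seat against the end stop. Then push the keeper's tab so that the bolt slides fully home behind the roller, and leave both so. Only push: do not pinch or lift anything, and leave the other things on the bench where they are.

Things in the scene. Friction and masses are not known exactly. Their poses are not given: they have to be found in the camera images.
- ramp: loading ramp of a roller test stand, fixed, plywood cheeks, aluminium running surface 96 mm wide between the cheeks (y -48 to +48); 300 mm long, 112 wide. Origin on the table under its middle; x points uphill, y left when looking uphill, z up. Cheeks rise 16 mm over the foot, 12 over the slope, 19 over the seat. The roller rolls back down by itself if let go before it is over the crest
- foot (a point): middle of the ramp's level foot, on its surface, z = 12 mm, ramp x = -110 mm. The foot runs from ramp x = -150 to -70 mm; behind it a low lip (top z = 18 mm) to x = -160
- deck: the ramp's sloping surface, fixed to the ramp, 9.3 degrees; runs from ramp x = -70, z = 12 mm up to the crest at ramp x = +65, z = 34 mm. Origin on the surface at the middle of the slope (ramp x = -2.5, z = 23 mm); x uphill along the slope, z square to it
- seat (a point): middle of the seat, on its level floor, z = 31 mm, ramp x = 79.5 mm: straight above this point the roller's axis lies (z = 58 mm) when it is seated. The seat is 3 mm below the crest (ramp x = 65) and ends at the upright end stop, face at ramp x = 107.6, top z = 70 mm. Seated, the roller has about 1.5 mm of play and stays by itself
- roller: smooth dark steel tube roller with aluminium end caps, a plain cylinder, 54 mm diameter, 90 mm long, about 0.2 to 0.42 kg, lying across the foot of the ramp between the cheeks (3 mm to spare at either end), axis along the ramp's y. Origin at its centre, 27 mm above what it lies on; its y is its axis, its x and z turn as it rolls
- keeper (a joint): steel bolt, 10 mm square, in a grey guide on the ramp's right side looking uphill; slides towards ramp +y. Value in m: 0 drawn out, 0.065 fully home, its end then at the ramp's mid-width just downhill of the seated roller (bolt at ramp x 39 to 49, z 45 to 55 mm). Takes 1.5 to 3 N, stays where left, hard stop at both ends. Starts out, clear of the roller's way
- keeper_tab (a point): on the dark steel push tab at the keeper's outer end: mid-thickness, mid-width, upper half (z = 76 mm). Tab: upright plate 10 mm thick along ramp y, 28 mm wide along ramp x, z = 41 to 91 mm. This point: ramp x = 44 mm, ramp y = -158 mm + joint value; the outer face is 5 mm farther out. The guide ends at ramp y = -86 mm
- sleeve: aluminium bearing sleeve, 42 mm diameter, 40 mm tall, standing on end on the table beside the ramp; origin at the centre of its underside. A bystander: leave it alone
- wheel: robot-car wheel (black tyre, red hub), 66 mm diameter, 26 mm thick, lying flat; origin at the centre of its underside. A bystander
- gearmotor: small yellow gear motor, 64 x 22 x 19 mm, lying; origin at the centre of its underside. A bystander
- breadboard: white breadboard, 165 x 55 x 10 mm, lying flat; origin at the centre of its underside. A bystander
- display: green circuit board with a black display, 98 x 60 x 16 mm, lying flat; origin at the centre of its underside. A bystander
- screwdriver: screwdriver 170 mm long, lying on the table; origin at about its middle, long axis its x. A bystander
- spool: solder spool, 52 mm diameter, 38 mm tall, standing on its flange; origin at the centre of its underside. A bystander
Not all that is in view belongs to the job. Several things have the shape of the roller; the one meant has the colours described above.

How it is judged:
By the outcome, as a careful person would: the job done as asked, in the order asked, and still so for the second after the job is handed in, with the robot touching nothing.
It also fails if it takes over 51 s, if anything falls off the work surface, if the arm or the gripper's body presses on something with over 40 N, if the wrist force passes 120 N, or if a joint passes its speed limit or range.

## Working session

There is one attempt and no reset: what is moved stays moved. The work goes in short steps, Python scripts to look and compute and a tool call to move; the robot and the scene stay as the last step left them, time stands still between calls to the robot, and variables do not carry over. Pictures are saved under pics/ and viewed, about 8 in all and at most 12, crops included, and the job is handed in when it is done.

Besides the shell and the picture viewer there is one more tool, called in YAML: its name, and indented under it one key for each argument. play_rows: Moves the arm, as the interface text tells. Shift numbers are shares of 20 mm and turn numbers shares of 0.15 rad, none past 1 either way. Its arguments: {"type":"object","properties":{"moves":{"type":"array"},"force":{"type":"number"}},"required":["moves"]}

```bash
ls; mkdir -p pics; python3 - <<'E'
from rig import robot, vision, boxes_of, tip_of
import cv2, numpy as np
for c in ["scene","top"]:
    d=vision.capture(c); cv2.imwrite(f"pics/{c}0.png",d["pixels"][:,:,::-1])
    for l in ["roller","ramp","foot","seat","deck","keeper_tab"]:
        print(c,l,[(np.round(r["centre"],3).tolist(),round(r["confidence"],2)) for r in tip_of(l,c)])
s=robot.observe(); print({k:np.round(v,3).tolist() for k,v in s.items()})
E
```

```text
pics
scene roller [([0.537, -0.143, 0.04], 0.71), ([0.534, -0.317, 0.025], 0.56), ([0.366, -0.252, 0.028], 0.56)]
scene ramp [([0.525, -0.045, 0.002], 0.76), ([0.661, 0.026, 0.072], 0.5)]
scene foot [([0.541, -0.153, 0.014], 0.81)]
scene seat [([0.513, 0.031, 0.032], 0.88), ([0.64, -0.071, 0.001], 0.62), ([0.738, -0.117, 0.002], 0.2)]
scene deck [([0.521, -0.05, 0.027], 0.76)]
scene keeper_tab [([0.662, 0.024, 0.073], 0.52)]
top roller [([0.535, -0.322, 0.027], 0.76), ([0.365, -0.252, 0.029], 0.68), ([0.538, -0.143, 0.04], 0.56)]
top ramp [([0.523, -0.045, 0.001], 0.83), ([0.468, 0.165, -0.001], 0.73)]
top foot []
top seat [([0.509, 0.034, 0.028], 0.62)]
top deck [([0.52, -0.047, 0.02], 0.67), ([0.522, -0.046, 0.0], 0.52), ([0.733, 0.122, -0.001], 0.29)]
top keeper_tab [([0.666, 0.018, 0.078], 0.45)]
{'clock': 0.7, 'q': [1.158, 0.217, 1.613, 0.0, 1.311, -0.112], 'joint_vel': [0.0, -0.003, -0.0, 0.001, 0.001, 0.001], 'effort': [-0.0, -39.674, -30.416, -0.0, 0.001, 0.0], 'eef_pos': [0.185, 0.597, 0.231], 'orientation': [-2.529, -1.863, -0.0], 'ft_force': [-0.632, -0.3, -0.781], 'torque': [0.012, 0.033, 0.022], 'grip_width': 0.085}
```

```bash
python3 - <<'E'
import cv2, numpy as np
a=cv2.imread("pics/scene0.png");b=cv2.imread("pics/top0.png")
cv2.imwrite("pics/both.png",cv2.resize(np.vstack([a,b]),(800,1200))[:600]);cv2.imwrite("pics/top_b.png",cv2.resize(b,(800,600)))
E
```

```text
(no output)
```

View pics/both.png

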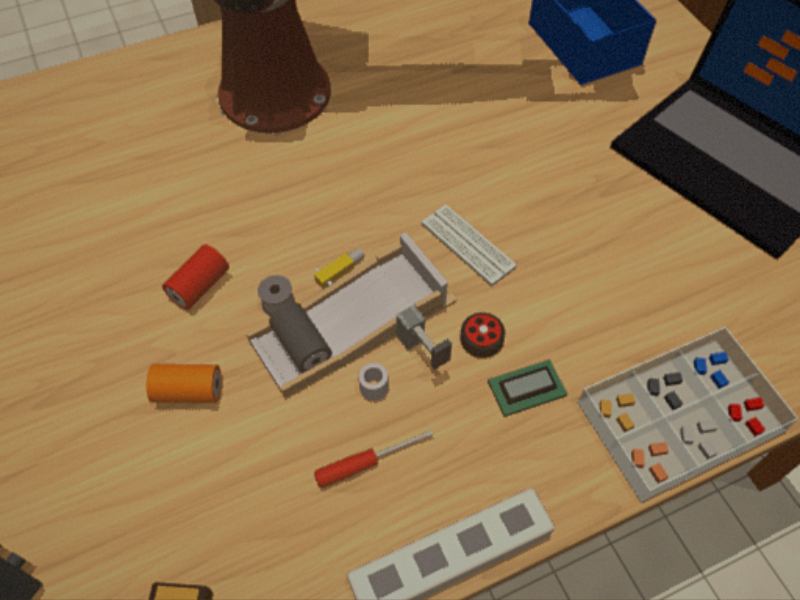

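View pics/top_b.png

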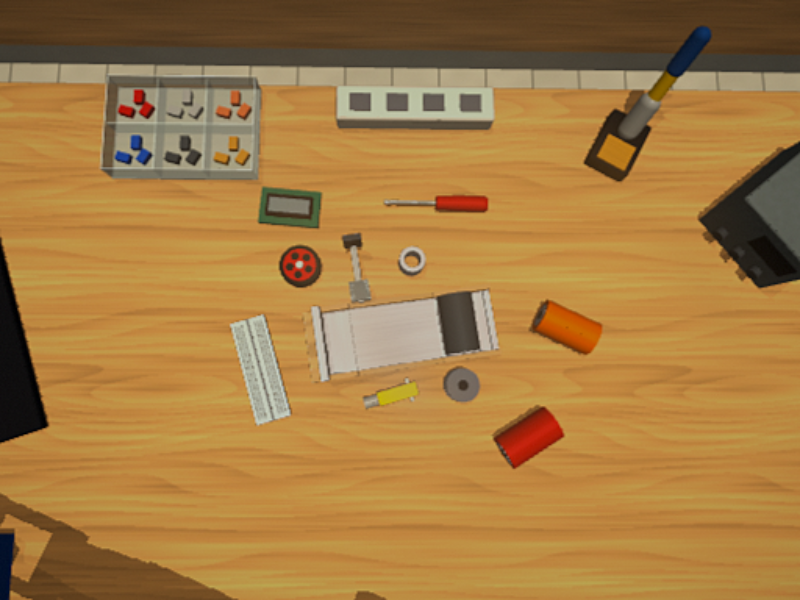

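The dark roller at scene (300,330), top view (459,322), lies on the ramp foot. The orange one (185,382) and the red one (195,275) only share its shape. I'll confirm this in a crop and fit the ramp pose.

```bash
cat > h.py <<'E'
import numpy as np, cv2
def cloud(d):
    z=d["range_z"]; v,u=np.indices(z.shape)
    P=np.stack([(u-d["cx"])/d["fx"]*z,(v-d["cy"])/d["fy"]*z,z],-1)
    P=(P-d["t"])@d["R"]; P[z==0]=np.nan; return P
E
python3 - <<'E'
from rig import vision
from h import *
from scipy.optimize import minimize
d=vision.capture("top"); P=cloud(d)
s=vision.capture("scene"); cv2.imwrite("pics/crop.png",cv2.resize(s["pixels"][130:265,90:310,::-1],(800,490),interpolation=cv2.INTER_CUBIC))
for nm,PP in [("top",P),("scene",cloud(s))]:
    o=np.array([.524,-.045]); 
    Q=PP.reshape(-1,3); Q=Q[np.isfinite(Q).all(1)]
    def loc(p):
        c,si=np.cos(p[2]),np.sin(p[2]); e=Q[:,:2]-p[:2]
        return e[:,0]*c+e[:,1]*si, -e[:,0]*si+e[:,1]*c
    def H(x,y):
        fl=np.where(x<-70,12,np.where(x<65,12+(x+70)*22/135,31)); ch=np.where(x<-70,28,np.where(x<65,fl+12,50))
        h=np.where(abs(y)<48,fl,np.where(abs(y)<56,ch,0)); h=np.where((x<-150)&(abs(y)<56),18,h)
        h=np.where((x>107.6)&(x<118)&(abs(y)<56),70,h); return np.where((x<-160),0,h)
    def cost(p):
        x,y=loc(p); x=x*1e3;y=y*1e3
        m=(abs(y)<72)&(x>-175)&(x<112)&((x<-145)|(x>-55))&~((y<-50)&(x>15)&(x<75))
        r=np.clip(abs(Q[m,2]*1e3-H(x[m],y[m])),0,12); return r.mean()
    best=min((minimize(cost,[.524+a,-.045+b,1.73+c],method="Nelder-Mead",options=dict(initial_simplex=np.array([.524+a,-.045+b,1.73+c])+np.vstack([np.zeros(3),np.diag([.006,.006,.04])]))) for a in(-.004,.004) for b in (-.006,.004) for c in(-.03,.03)),key=lambda r:r.fun)
    p=best.x; x,y=loc(p); print(nm,np.round(p,4),best.fun)
    R=lambda a,b:np.round(p[:2]+np.array([[np.cos(p[2]),-np.sin(p[2])],[np.sin(p[2]),np.cos(p[2])]])@[a,b],4)
    print("foot",R(-.11,0),"seat",R(.0795,0),"tab",R(.044,-.158))
    m=(abs(y)<.04)&(x>-.15)&(x<-.04)&(Q[:,2]>.058); print("roller top x",np.median(x[m]),Q[m,2].max(),x[m].min(),x[m].max())
    m=(y<-.12)&(y>-.2)&(abs(x-.044)<.03)&(Q[:,2]>.08); print("tab top",x[m].mean(),y[m].mean(),y[m].min(),y[m].max(),Q[m,2].max())
E
```

```text
top [ 0.5229 -0.044   1.7235] 1.4846965872699787
foot [ 0.5397 -0.1528] seat [0.5108 0.0345] tab [0.6724 0.0235]
roller top x -0.09852697795585932 0.0691576472375233 -0.11910933076471135 -0.07743255469079277
tab top 0.04402846996785061 -0.1456513613318 -0.1515545192880048 -0.14115515939926568 0.09411637975895401
scene [ 0.5235 -0.0456  1.727 ] 3.282545797714401
foot [ 0.5406 -0.1543] seat [0.5112 0.0329] tab [0.6728 0.0224]
roller top x -0.10083070733547825 0.06911734559641898 -0.12100666582085967 -0.08087618248741074
tab top 0.04180137048228716 -0.14946368400948565 -0.1541488861660297 -0.14277749388193536 0.09381307377630028
```

View pics/crop.png

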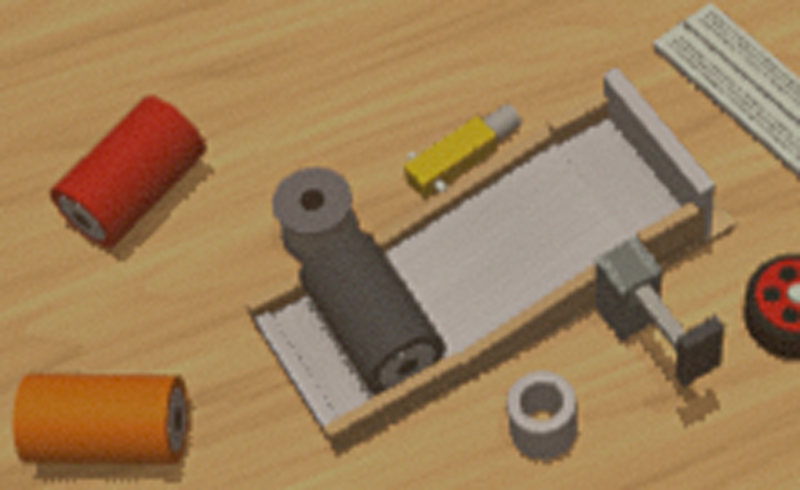

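play_rows:
  moves:
    - [[0, 0, 1, 0, 0.93], [0, 0, 1, 0, 0.93], [0, 0, 1, 0, 0.93], [0, 0, 1, 0, 0.93], [0, 0, 1, 0, 0.93], [0, 0, 1, 0, 0.93], [0, 0, 1, 0, 0.93], [0, 0, 1, 0, 0.93], [0, 1, 1, 0, 0], [0, 1, 1, 0, 0]]

```text
clock: 2.05
eef_pos: [0.3383, 0.4552, 0.2315]
orientation: [-3.132, -0.242, -0.001]
ft_force: [-0.3, 0.6, -0.1]
grip_width: 0.0423
```

```bash
cat >> h.py <<'E'
def st(target=None):
    "ramp pose of TCP in mm, yaw error in rad, remaining in tool axes"
    from rig import robot
    s=robot.observe(); a=1.725; o=np.array([.523,-.0445])
    c,n=np.cos(a),np.sin(a); e=s["eef_pos"][:2]-o
    p=np.array([e@[c,n],e@[-n,c],s["eef_pos"][2]])*1e3
    R=cv2.Rodrigues(np.array(s["orientation"]))[0]
    yaw=np.arctan2(R[1,0],R[0,0])-(a-np.pi/2)
    print("t",round(s["clock"],2),"ramp",p.round(1),"yawerr",round(yaw,3),"tz",R[:,2].round(3),"F",np.round(s["ft_force"],1),"grip",round(s["grip_width"],4))
    if target is not None:
        dx,dy,dz=np.array(target)-p; print("units x,y,z:",np.round(np.array([-dy,-dx,-dz])/20,2))
E
python3 -c "from h import *;st((-165,0,150))"
```

```text
t 2.05 ramp [522.2 105.7 231.5] yawerr 0.0 tz [ 0.  0. -1.] F [-0.3  0.6 -0.1] grip 0.0423
units x,y,z: [ 5.29 34.36  4.07]
```

play_rows:
  moves:
    - [[0, 0.5, 1, 0, 0], [0, 0.5, 1, 0, 0], [0, 0.5, 1, 0, 0], [0, 0.5, 1, 0, 0], [0, 0.5, 1, 0, 0], [0, 0.5, 1, 0, 0], [0, 0.5, 1, 0, 0], [0, 0.5, 1, 0, 0], [0, 0.5, 1, 0, 0], [0, 0.5, 1, 0, 0]]

```text
clock: 3.3
eef_pos: [0.4678, 0.2729, 0.2315]
orientation: [-3.132, -0.242, -0.001]
ft_force: [0.4, -0.3, -0.1]
grip_width: 0.0426
```

play_rows:
  moves:
    - [[0, 0, 1, 0, 0], [0, 0, 1, 0, 0], [0, 0, 1, 0, 0], [0, 0, 1, 0, 0], [0, 0, 1, 0, 0], [0, 0, 1, 0, 0], [0, 0, 1, 0, 0], [0, 0, 1, 0, 0], [0, 0, 1, 0, 0], [0, 0, 1, 0, 0]]

```text
clock: 4.55
eef_pos: [0.4976, 0.0748, 0.2313]
orientation: [-3.132, -0.242, 0.0]
ft_force: [-0.0, 0.4, 0.6]
grip_width: 0.0431
```

play_rows:
  moves:
    - [[0, 0, 1, 0.4, 0], [0, 0, 1, 0.4, 0], [0, 0, 1, 0.4, 0], [0, 0, 1, 0.4, 0], [0, 0, 1, 0.4, 0], [0, 0, 1, 0.4, 0], [0, 0, 1, 0.4, 0], [0, 0, 1, 0.4, 0], [0, 0, 1, 0.4, 0], [0, 0, 1, 0.4, 0]]

```text
clock: 5.8
eef_pos: [0.5289, -0.1232, 0.1507]
orientation: [-3.132, -0.242, 0.0]
ft_force: [-0.2, -0.2, 0.4]
grip_width: 0.0423
```

play_rows:
  moves:
    - [[0, 0, 1, 0, 0], [0, 0, 1, 0, 0], [0, 0, 1, 0, 0], [0, 0, 1, 0, 0], [0, 0, 0, 0, 0], [0, 0, 0, 0, 0]]

```text
clock: 6.55
eef_pos: [0.5408, -0.2006, 0.1512]
orientation: [-3.132, -0.241, 0.001]
ft_force: [-0.4, -0.2, -0.3]
grip_width: 0.0426
```

```bash
python3 -c "from h import *;st((-165,0,35))"
```

```text
t 6.55 ramp [-157.     6.4  151.2] yawerr -0.0 tz [-0.     0.001 -1.   ] F [-0.4 -0.2 -0.3] grip 0.0426
units x,y,z: [0.32 0.4  5.81]
```

play_rows:
  moves:
    - [[0, 0.3, 0.4, 0.9, 0], [0, 0, 0, 0.9, 0], [0, 0, 0, 0.9, 0], [0, 0, 0, 0.9, 0], [0, 0, 0, 0.9, 0], [0, 0, 0, 0.9, 0], [0, 0, 0, 0.9, 0], [0, 0, 0, 0, 0]]

```text
clock: 7.55
eef_pos: [0.5464, -0.207, 0.023]
orientation: [-3.13, -0.241, 0.006]
ft_force: [0.2, -0.5, -0.1]
grip_width: 0.043
```

```bash
python3 - <<'E'
from rig import vision
from h import *
st((-135,0,27))
s=vision.capture("scene"); cv2.imwrite("pics/c2.png",cv2.resize(s["pixels"][110:265,90:310,::-1],(800,564),interpolation=cv2.INTER_CUBIC))
E
```

```text
t 7.55 ramp [-164.2    1.8   23. ] yawerr -0.0 tz [-0.004  0.002 -1.   ] F [ 0.2 -0.5 -0.1] grip 0.043
units x,y,z: [ 0.09 -1.46 -0.2 ]
```

View pics/c2.png

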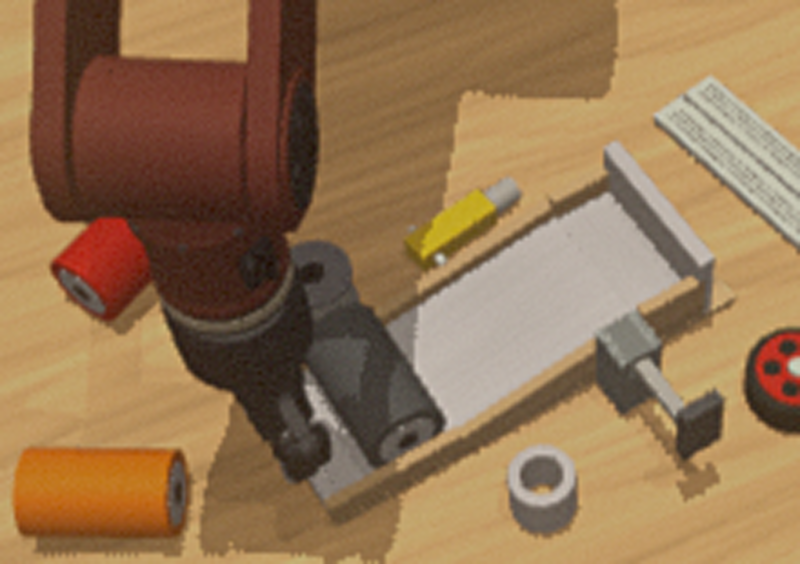

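play_rows:
  moves:
    - [[0, 0.1, -0.3, -0.1, 0], [0, 0, -0.3, 0, 0], [0, 0, -0.3, 0, 0], [0, 0, -0.2, 0, 0], [0, 0, -0.15, 0, 0], [0, 0, -0.15, 0, 0], [0, 0, -0.15, 0, 0], [0, 0, -0.15, 0, 0], [0, 0, -0.15, 0, 0], [0, 0, -0.15, 0, 0]]

```text
clock: 8.85
eef_pos: [0.544, -0.1678, 0.0273]
orientation: [-3.132, -0.242, -0.0]
ft_force: [-1.0, -0.6, 0.4]
grip_width: 0.0423
```

```bash
cat >> h.py <<'E'
def roller():
    from rig import vision
    for c in ("scene","top"):
        d=vision.capture(c); Q=cloud(d).reshape(-1,3); C=d["pixels"].reshape(-1,3).astype(int)
        a=1.725; e=Q[:,:2]-[.523,-.0445]; x=e@[np.cos(a),np.sin(a)]*1e3; y=e@[-np.sin(a),np.cos(a)]*1e3; z=Q[:,2]*1e3
        fl=np.where(x<-70,12,np.where(x<65,12+(x+70)*22/135,31))
        m=(abs(y)<44)&(x>-150)&(x<106)&(z-fl>20)&(z-fl<62)&(C.max(1)<110)
        # uphill-side profile: fit circle r=27 by scan on upper points by y halves
        for nm,mm in (("right",m&(y<0)),("left",m&(y>0))):
            if mm.sum()>15:
                print(c,nm,mm.sum(),"max x",round(np.percentile(x[mm],97),1),"x at top",np.round(np.median(x[mm&(z>np.percentile(z[mm],80))]),1),"ztop",np.round(np.percentile(z[mm],97),1))
E
python3 -c "from h import *;st();roller()"
```

```text
t 8.85 ramp [-125.1   -1.8   27.3] yawerr -0.0 tz [ 0.  0. -1.] F [-1.  -0.6  0.4] grip 0.0423
scene right 331 max x 105.2 x at top -87.5 ztop 67.1
scene left 177 max x 105.8 x at top -84.1 ztop 66.9
top right 299 max x -58.2 x at top -82.5 ztop 67.7
top left 124 max x -57.5 x at top -74.4 ztop 65.9
```

play_rows:
  moves:
    - [[0, 0, -0.2, 0, 0], [0, 0, -0.2, 0, 0], [0, 0, -0.2, 0, 0], [0, 0, -0.2, -0.03, 0], [0, 0, -0.2, -0.03, 0], [0, 0, -0.2, -0.03, 0], [0, 0, -0.2, -0.03, 0], [0, 0, -0.2, -0.03, 0], [0, 0, -0.2, -0.03, 0], [0, 0, -0.2, -0.03, 0]]

```text
clock: 10.2
eef_pos: [0.5378, -0.1282, 0.0315]
orientation: [-3.132, -0.242, 0.0]
ft_force: [-0.8, -0.9, -0.4]
grip_width: 0.0427
```

```bash
python3 -c "from h import *;st();roller()"
```

```text
t 10.2 ramp [-85.   -1.7  31.5] yawerr -0.0 tz [-0.  0. -1.] F [-0.8 -0.9 -0.4] grip 0.0427
scene right 307 max x 105.2 x at top -48.2 ztop 72.2
scene left 156 max x 105.8 x at top -46.6 ztop 71.7
top right 175 max x -18.5 x at top -37.7 ztop 71.5
top left 109 max x -18.5 x at top -53.4 ztop 70.0
```

play_rows:
  moves:
    - [[0, 0, -0.2, -0.03, 0], [0, 0, -0.2, -0.03, 0], [0, 0, -0.2, -0.03, 0], [0, 0, -0.2, -0.03, 0], [0, 0, -0.2, -0.03, 0], [0, 0, -0.2, -0.03, 0], [0, 0, -0.2, -0.03, 0], [0, 0, -0.2, -0.03, 0], [0, 0, -0.2, -0.03, 0], [0, 0, -0.2, -0.03, 0]]

```text
clock: 11.55
eef_pos: [0.5317, -0.0887, 0.0375]
orientation: [3.132, 0.242, -0.0]
ft_force: [-0.5, -2.4, 0.3]
grip_width: 0.0427
```

play_rows:
  moves:
    - [[0, 0, -0.2, -0.03, 0], [0, 0, -0.2, -0.03, 0], [0, 0, -0.2, -0.03, 0], [0, 0, -0.2, -0.03, 0], [0, 0, -0.2, -0.03, 0], [0, 0, -0.2, -0.03, 0], [0, 0, -0.2, -0.03, 0], [0, 0, -0.2, -0.03, 0], [0, 0, -0.2, -0.03, 0], [0, 0, -0.2, -0.03, 0]]

```text
clock: 12.8
eef_pos: [0.5255, -0.0492, 0.0435]
orientation: [3.132, 0.242, -0.0]
ft_force: [0.5, -1.7, 1.0]
grip_width: 0.0427
```

```bash
python3 -c "from h import *;st();roller()"
```

```text
t 12.8 ramp [-5.  -1.8 43.5] yawerr -0.0 tz [-0. -0. -1.] F [ 0.5 -1.7  1. ] grip 0.0427
scene right 255 max x 105.4 x at top 32.5 ztop 85.3
scene left 135 max x 105.7 x at top 37.4 ztop 83.1
top left 318 max x 59.9 x at top 36.9 ztop 85.3
```

play_rows:
  moves:
    - [[0, 0, -0.15, -0.03, 0], [0, 0, -0.15, -0.03, 0], [0, 0, -0.15, -0.02, 0], [0, 0, -0.15, -0.02, 0], [0, 0, -0.15, -0.02, 0], [0, 0, -0.15, -0.02, 0], [0, 0, -0.15, -0.02, 0], [0, 0, -0.15, -0.02, 0], [0, 0, -0.1, 0, 0], [0, 0, -0.1, 0, 0]]

```text
clock: 14.15
eef_pos: [0.5211, -0.0215, 0.047]
orientation: [-3.132, -0.241, 0.0]
ft_force: [0.3, -1.4, 0.0]
grip_width: 0.0424
```

play_rows:
  moves:
    - [[0, 0, -0.1, 0, 0], [0, 0, -0.1, 0, 0], [0, 0, -0.1, 0, 0], [0, 0, -0.1, 0, 0], [0, 0, -0.1, 0, 0], [0, 0, -0.1, 0, 0], [0, 0, -0.1, 0, 0], [0, 0, 0, 0, 0]]

```text
clock: 15.15
eef_pos: [0.5191, -0.0078, 0.0471]
orientation: [-3.132, -0.242, 0.0]
ft_force: [0.1, 0.1, 0.2]
grip_width: 0.0427
```

```bash
python3 - <<'E'
from h import *
st();roller()
from rig import vision
s=vision.capture("scene"); cv2.imwrite("pics/c3.png",cv2.resize(s["pixels"][110:265,130:350,::-1],(800,564),interpolation=cv2.INTER_CUBIC))
E
```

```text
t 15.15 ramp [36.8 -1.8 47.1] yawerr 0.0 tz [-0.  0. -1.] F [0.1 0.1 0.2] grip 0.0427
scene right 254 max x 100.1 x at top 78.7 ztop 86.4
scene left 134 max x 102.0 x at top 76.0 ztop 87.3
top left 266 max x 104.6 x at top 79.5 ztop 86.6
```

View pics/c3.png

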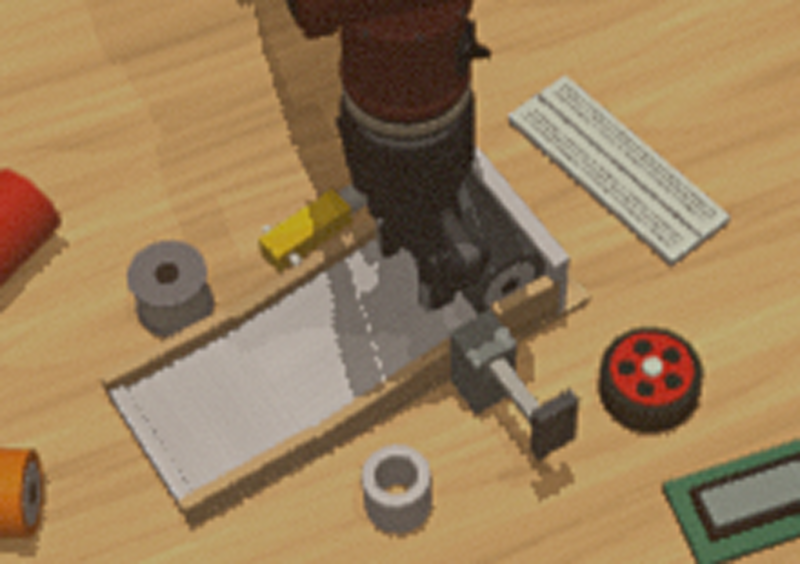

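play_rows:
  moves:
    - [[0, 0, -0.1, 0, 0], [0, 0, -0.1, 0, 0], [0, 0, 0, 0, 0]]

```text
clock: 15.68
eef_pos: [0.5185, -0.0039, 0.0471]
orientation: [3.132, 0.242, -0.0]
ft_force: [0.4, -0.4, -0.0]
grip_width: 0.0428
```

play_rows:
  moves:
    - [[0, 0, 0.3, 0, 0], [0, 0, 0.4, 0, 0], [0, 0, 0, -1, 0], [0, 0, 0, -1, 0], [0, 0, 0, -1, 0], [0, 0, 0, -1, 0], [0, 0, 0, -1, 0], [1, 0, 0, -0.5, 0], [1, 0, 0, 0, 0]]

```text
clock: 16.8
eef_pos: [0.5213, -0.0183, 0.1578]
orientation: [3.132, 0.241, 0.003]
ft_force: [-0.5, 0.2, -0.7]
grip_width: 0.0073
```

```bash
python3 -c "from h import *;st((44,-195,150))"
```

```text
t 16.8 ramp [ 26.2  -2.4 157.8] yawerr -0.001 tz [ 0.002 -0.    -1.   ] F [-0.5  0.2 -0.7] grip 0.0073
units x,y,z: [ 9.63 -0.89  0.39]
```

play_rows:
  moves:
    - [[1, 1, -0.1, 0, 0], [1, 1, -0.1, 0, 0], [1, 1, -0.1, 0, 0], [1, 1, -0.1, 0, 0], [1, 1, -0.1, 0, 0], [1, 1, -0.1, 0, 0], [1, 1, -0.1, 0, 0], [1, 1, -0.1, 0, 0], [1, 1, -0.1, 0, 0], [1, 0.8, 0, 0, 0]]

```text
clock: 18.05
eef_pos: [0.7114, 0.0302, 0.155]
orientation: [-3.132, -0.242, 0.004]
ft_force: [0.5, 0.5, -0.5]
grip_width: -0.0001
```

```bash
python3 - <<'E'
from h import *
st((44,-195,63));roller()
from rig import tip_of
for c in ("scene","top"): print([(np.round(r["centre"],3).tolist(),round(r["confidence"],2)) for r in tip_of("keeper_tab",c)])
E
```

```text
t 18.05 ramp [  44.9 -197.6  155. ] yawerr 0.0 tz [-0.003  0.    -1.   ] F [ 0.5  0.5 -0.5] grip -0.0001
units x,y,z: [-0.13  0.04  4.6 ]
scene right 404 max x 101.8 x at top 79.1 ztop 86.0
scene left 366 max x 100.4 x at top 78.9 ztop 86.1
top left 26 max x 58.9 x at top 58.4 ztop 75.1
[([0.662, 0.023, 0.072], 0.78)]
[]
```

play_rows:
  moves:
    - [[1, 0, 0, 0.8, 0], [1, 0, 0, 0.8, 0], [1, 0, 0, 0.8, 0], [1, 0, 0, 0.8, 0], [1, 0, 0, 0.8, 0], [1, 0, 0, 0.6, 0], [1, 0, 0, 0, 0], [1, -0.3, 0, 0, 0], [1, -0.3, 0, 0, 0], [1, -0.3, 0, 0, 0]]

```text
clock: 19.5
eef_pos: [0.6937, 0.0271, 0.0659]
orientation: [3.132, 0.242, 0.002]
ft_force: [-0.3, 0.4, -0.2]
grip_width: 0.0
```

play_rows:
  moves:
    - [[1, -0.25, 0, 0, 0], [1, -0.25, 0, 0, 0], [1, -0.25, 0, 0, 0], [1, -0.25, 0, 0, 0], [1, -0.25, 0, 0, 0], [1, -0.25, 0, 0, 0]]

```text
clock: 20.25
eef_pos: [0.6641, 0.0227, 0.0652]
orientation: [3.132, 0.242, 0.001]
ft_force: [2.0, 0.0, -1.5]
grip_width: 0.0
```

```bash
python3 - <<'E'
from h import *
st((44,-112,63))
from rig import vision
s=vision.capture("scene"); cv2.imwrite("pics/c4.png",cv2.resize(s["pixels"][110:265,170:390,::-1],(800,564),interpolation=cv2.INTER_CUBIC))
E
```

```text
t 20.25 ramp [  44.7 -149.8   65.2] yawerr -0.0 tz [ 0.001  0.    -1.   ] F [ 2.   0.  -1.5] grip 0.0
units x,y,z: [-1.89  0.03  0.11]
```

View pics/c4.png

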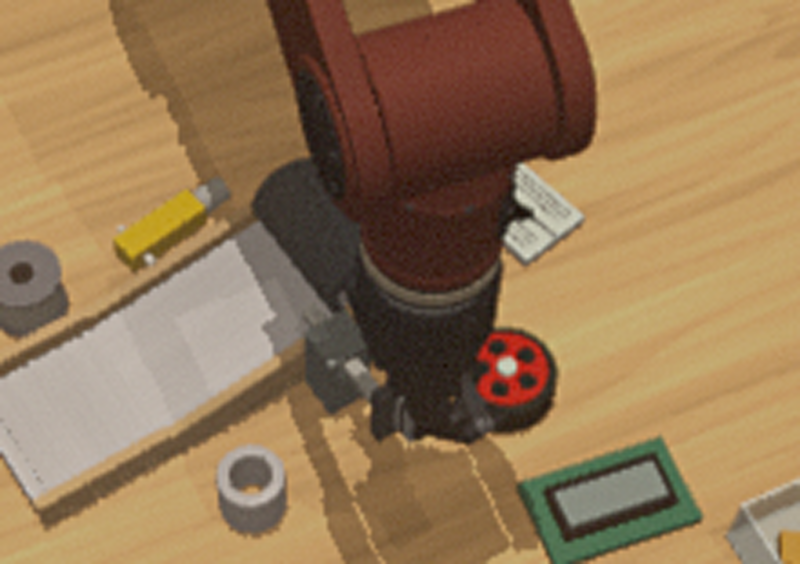

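play_rows:
  moves:
    - [[1, -0.2, 0, 0, 0], [1, -0.2, 0, 0, 0], [1, -0.2, 0, 0, 0], [1, -0.2, 0, 0, 0], [1, -0.2, 0, 0, 0], [1, -0.2, 0, 0, 0], [1, -0.2, 0, 0, 0], [1, 0, 0, 0, 0]]

```text
clock: 21.3
eef_pos: [0.6357, 0.0183, 0.065]
orientation: [3.132, 0.242, -0.002]
ft_force: [-0.2, 0.2, 0.3]
grip_width: 0.0001
```

play_rows:
  moves:
    - [[1, -0.1, 0, 0, 0], [1, -0.1, 0, 0, 0], [1, -0.05, 0, 0, 0], [1, 0, 0, 0, 0]]

```text
clock: 21.8
eef_pos: [0.6313, 0.0176, 0.065]
orientation: [3.132, 0.242, -0.001]
ft_force: [0.8, 1.2, -0.9]
grip_width: -0.0
```

```bash
python3 -c "from h import *;st((44,-112,63))"
```

```text
t 21.8 ramp [  44.7 -116.6   65. ] yawerr -0.0 tz [-0.001 -0.    -1.   ] F [ 0.8  1.2 -0.9] grip -0.0
units x,y,z: [-0.23  0.03  0.1 ]
```

Advance in 1 mm steps until the force shows the hard stop.

play_rows:
  moves:
    - [[1, -0.05, 0, 0, 0], [1, -0.05, 0, 0, 0], [1, -0.05, 0, 0, 0]]

```text
clock: 22.18
eef_pos: [0.6285, 0.0171, 0.065]
orientation: [-3.132, -0.242, 0.0]
ft_force: [1.9, -0.2, -0.6]
grip_width: 0.0002
```

play_rows:
  moves:
    - [[1, -0.05, 0, 0, 0], [1, -0.05, 0, 0, 0]]

```text
clock: 22.42
eef_pos: [0.6265, 0.0168, 0.065]
orientation: [-3.132, -0.242, 0.0]
ft_force: [1.3, -0.1, -1.4]
grip_width: 0.0002
```

play_rows:
  moves:
    - [[1, -0.05, 0, 0, 0], [1, -0.05, 0, 0, 0]]

```text
clock: 22.68
eef_pos: [0.6261, 0.0167, 0.0653]
orientation: [-3.132, -0.241, -0.006]
ft_force: [5.9, 2.2, -5.6]
grip_width: -0.0002
```

play_rows:
  moves:
    - [[1, -0.05, 0, 0, 0], [1, -0.05, 0, 0, 0]]

```text
clock: 22.92
eef_pos: [0.6261, 0.0167, 0.0655]
orientation: [-3.132, -0.241, -0.014]
ft_force: [11.2, 2.3, -8.6]
grip_width: 0.0002
```

The force has risen to about 14 N and the fingers have stopped, so the bolt is at its hard stop. I'll back off, raise the arm, move it aside and check.

play_rows:
  moves:
    - [[1, 0.5, 0, 0, 0], [1, 1, 0, 0, 0], [1, 0.5, 0, -0.5, 0], [1, 0, 0, -1, 0], [1, 0, 0, -1, 0], [1, 0, 0, -1, 0], [1, 0, 0, -1, 0], [1, 0, 0, -1, 0], [1, 0, -1, -1, 0], [1, 0, -1, 0, 0]]

```text
clock: 24.18
eef_pos: [0.6574, 0.0634, 0.1982]
orientation: [-3.132, -0.241, -0.008]
ft_force: [0.5, -0.3, 0.3]
grip_width: 0.0004
```

play_rows:
  moves:
    - [[1, 0, -1, 0, 0], [1, 0, -1, 0, 0], [1, 0, -1, 0, 0], [1, 0, -1, 0, 0], [1, 0, -1, 0, 0], [1, 0, -1, 0, 0], [1, 0, -1, 0, 0], [1, 0, -1, 0, 0], [1, 0, 0, 0, 0], [1, 0, 0, 0, 0]]

```text
clock: 25.42
eef_pos: [0.6316, 0.2197, 0.1951]
orientation: [3.132, 0.242, -0.0]
ft_force: [0.0, -0.1, -0.2]
grip_width: -0.0004
```

```bash
python3 - <<'E'
from h import *
st();roller()
from rig import vision
d=vision.capture("top"); s=vision.capture("scene")
for im in (d,s):
    Q=cloud(im).reshape(-1,3); a=1.725; e=Q[:,:2]-[.523,-.0445]; x=e@[np.cos(a),np.sin(a)]; y=e@[-np.sin(a),np.cos(a)]
    m=(y<-.07)&(y>-.2)&(abs(x-.044)<.03)&(Q[:,2]>.08)&(Q[:,2]<.11); print("tab top y",m.sum(),np.round([y[m].mean(),y[m].min(),y[m].max()],4))
A=cv2.resize(s["pixels"][130:265,110:330,::-1],(800,490),interpolation=cv2.INTER_CUBIC); cv2.imwrite("pics/c5.png",A)
E
```

```text
t 25.43 ramp [ 244.4 -147.9  195.1] yawerr -0.0 tz [ 0.    -0.001 -1.   ] F [ 0.  -0.1 -0.2] grip -0.0004
scene right 404 max x 99.1 x at top 78.4 ztop 86.2
scene left 354 max x 100.2 x at top 77.0 ztop 86.0
top right 423 max x 103.8 x at top 80.3 ztop 86.9
top left 436 max x 104.0 x at top 80.8 ztop 86.8
tab top y 61 [-0.0919 -0.0975 -0.0875]
tab top y 79 [-0.0961 -0.1008 -0.0885]
```

View pics/c5.png

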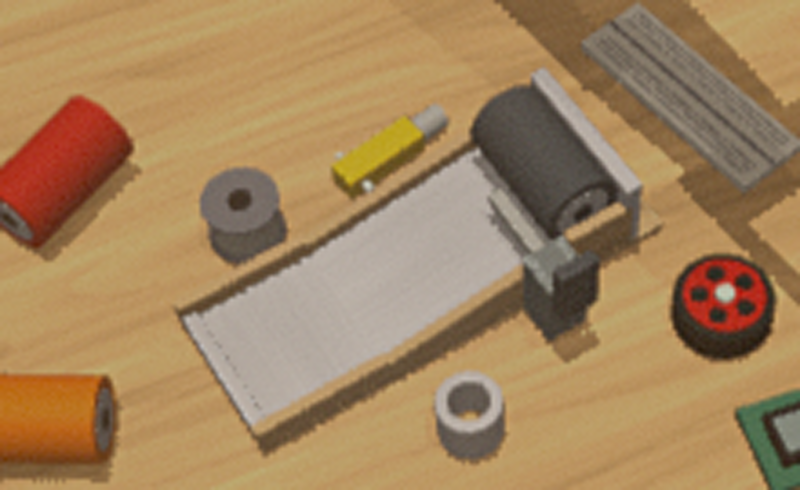

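The picture shows the roller seated against the end stop (540,160). The bolt is out behind it (515,215), the tab is close to the guide (575,285), and the other things look unmoved. I'm handing the job in.

```bash
python3 -c "from rig import ticket;print(ticket.finish_job())"
```

```text
the job is handed in; nothing more can be done
None
```

The job is handed in: the dark roller is in its seat at the end stop, and the keeper's bolt is fully home behind it. I pushed the roller up slowly with two half-open fingers, then pushed the tab with the fingers shut. It took about 25.5 s, and the highest force I read was about 14 N.

**Roller:** its axis is at ramp x ≈ 77–81 mm (79.5 wanted). Its top reads z ≈ 86–87 mm where 85 is expected, and the cameras read about 2 mm high throughout. It gave almost no resistance once it was over the crest. At no stop on the way up did I see it roll back.

**Keeper:** I pushed until the tab stopped moving and the force rose sharply, which I took as the hard stop. The middle of the tab then read ramp y ≈ -92 to -96 mm, where -93 is fully home. At the start it read -146 to -149 mm instead of the stated -158, so the bolt may have begun about 10 mm in, or the camera was off by that much. The end position does not depend on this.

**Other things:** the last picture shows the arm clear and everything it covers looking unmoved. The screwdriver was outside that picture, and only part of the display was in it.

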